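# Press a re-faced sanding block in the bench trigger clamp

### The job

A new foam face has just been glued on the wooden hand sanding block that stands on end on the bench: stand it on end on the board of the bench clamp, in line with the clamp's foot and foam face to the fence, and push it back until you feel it seat squarely against the fence. Then pump the clamp's trigger never pushing the bar or its foot by hand, until the rubber foot meets the block and is pressed in by about half a centimetre: firmly held, not crushed. Finish with the trigger still held squeezed like that so that the glue can grab, and leave the other things on the bench where they are.

Things in the scene. Friction and masses are not known exactly. Their poses are not given: they have to be found in the camera images.
- block: Hand sanding block standing on end: 60 mm wide (its x), 36 mm thick (its y), 110 mm tall (its z). Wood 26 mm thick with a thin dark groove down each narrow side, and a grey foam face 10 mm thick on its +y side. Rigid to the touch, about 0.15 to 0.35 kg. Origin at the centre of its underside.
- foam_face (a point): Middle of the bottom edge of the block's foam face, 18 mm along the block's y from the block's origin. Its axes are the block's.
- clamp: Trigger clamp on a plywood board 150 x 370 x 12 mm, screwed to the bench, fixed. At its +y end a steel fence; at the other a grey cast body (its top 116 mm above the bench) with an upright black pistol grip, the trigger in front of it, and a flat bar with a rubber foot pointing at the fence. Origin on the bench under the bar, 100 mm from the fence; y points to the fence.
- fence (a point): Middle of the bottom edge of the fence's rubber face, on the board's top (12 mm above the bench), in line with the bar. Axes: y along the clamp from the trigger end to the fence (its free side is -y), x across, z up. The fence is 100 mm wide, 98 mm tall. When the block is well placed, the foam face's point coincides with this one and the block's y lies along this y.
- foot: Rubber foot on the end of the bar: disc of 38 mm diameter, its axis 50 mm above the board. Origin at the middle of its face, which looks along the fence's +y; axes as the fence's. It moves only along that y: forward with the bar, and back as its rubber is compressed.
- bar (a joint): How far the flat steel bar has been pumped towards the fence, in m, 0 to 0.070. At 0 the face of the free foot is 72 mm from the fence; it starts between 0 and 0.014. A light brake keeps the bar where it is left but slips back above about 8 N: more than that presses on the block only while the trigger is held.
- cushion (a joint): How far the rubber foot is pressed in towards the bar, in m, range 0 (free) to 0.011; it yields 1 mm for every 5 N. Wanted at the end: about 0.005 (25 N). Above about 0.0075 (38 N) the foam is crushed.
- trigger (a joint): Angle of the trigger, rad: 0 released, 0.286 home. It drives the bar 31 mm per rad through a pawl in ratchet teeth 3.5 mm apart: up to 0.11 rad of a stroke may be idle until the pawl bites, and a full stroke carries the bar 7 mm on. Let go, a spring returns the trigger within 0.5 s and the bar stays. Pulling takes about 5 N when free, 17 N when the foot presses with 38 N.
- trigger_pull (a point): Middle of the front face (fence side) of the trigger, 176 mm above the bench: a black lever 20 mm wide (x), 11 mm thick, that rises from a pivot 72 mm below this point and ends 33 mm above it. Squeezed home, this point has moved 21 mm towards the pistol grip (fence's -y). Axes turn with the trigger.
- grip_back (a point): Middle of the back face of the fixed pistol grip behind the trigger, 181 mm above the bench. The grip is 22 mm wide (x), 18 mm thick, its top 26 mm above this point. From here to the trigger's front it is 56 mm with the trigger released, 35 mm when home. Axes as the fence's.
- tin: Bystander: small metal tin, 60 mm diameter, 95 mm tall. Origin at the centre of its underside.
- jar: Bystander: white jar with black cap, 58 mm diameter, 80 mm tall. Origin at the centre of its underside.
- tape: Bystander: roll of masking tape lying flat, 104 mm diameter, 25 mm tall. Origin at the centre of its underside.
- cover_a: Bystander: polished metal mirror cover, 200 x 125 x 95 mm, lying on its rim. Origin under its centre.
- sander: Bystander: round orbital sander, 150 mm diameter, 115 mm tall, standing on its pad. Origin at the centre of its underside.
There are look-alikes about, which are no part of the job. What is shaped like the block but blue or pink is not meant.

How it is judged:
By the outcome, as a careful person would: the job done as asked, in the order asked, and still so for the second after the job is handed in, while the arm keeps its last pose, push and grip.
It also fails if it takes over 69 s, if anything falls off the work surface, if the arm or the gripper's body presses on something with over 40 N, if the wrist force passes 120 N, or if a joint passes its speed limit or range.

### The arm

A 6-joint arm with a two-finger parallel gripper is mounted at the origin on the work surface. World frame = base frame: x ahead of the robot, y to its left, z up, the work surface at z = 0. Lengths are in mm, angles in rad, forces in N, time in s.
With the tool pointing down it reaches from about 300 to 875 mm from the base axis. Payload 6.4 kg.
Tool frame: the origin (TCP) lies at the very end of the fingers, on their centre line; the grasp point (between the pads) lies 19 mm behind it; z points along the fingers, y is the line along which they close (so a half turn about z gives the same grasp; the last joint's range is limited). The gripper opens to 88 mm and grips with 3 to 60 N. Pads are 18 mm wide; open, the fingers measure 123 mm over their backs; the gripper's body (75 mm by 187 mm) begins 45 mm behind the grasp point.
Start: joints at [0.917, 0.181, 1.607, -0, 1.354, -0.206], TCP at [248.957, 518.326, 238.714] pointing down, gripper open.
Joint ranges: [-2.99, 2.99], [-0.89, 2.07], [0.3, 2.58], [-1.14, 4.28], [0, 2.63], [-3.12, 3.12]. Speed limits (rad/s): [2.57, 2.57, 3.01, 3.14, 3.14, 3.14].

### API

Orientations are given as a unit quaternion [w, x, y, z].
In Python, from cell import ctrl gives the robot as it stands.
- The arm moves only by the tool play_rows, never from a script. Its argument "moves" is a list of rows, each a list of 6 numbers: the shift along the tool's x, y, z as a fraction of full scale, then the turn, a rotation vector about the tool's x, y, z as a fraction of full scale. A call has exactly 8 rows; each row is the pose to reach, as a shift and turn from the pose commanded when the call began, along the tool's axes at that moment; what a row does not reach only later rows make up. Full scale, the value 1, is 400 mm for a shift and 30 degrees for a turn. A row lasts 1/12 s, in which the tool goes at most 41.7 mm and 7.16 degrees, less where a joint would pass 70% of its speed; a pose out of reach is approached as far as the arm can. A call with a number of a shift or a turn outside -1 to 1 is refused whole. A call with a gripper value outside its range is refused whole. "fingers" is the opening, from 0 (shut) to 1 (fully open), set as the call begins (left out, the last holds). The fingers move at their own pace and stop on an object; "newtons" is the grip in N (left out, the last holds). Time passes only in rows, so rows that repeat a pose let the fingers close, or fill a call up. It gives the time, the measured TCP pose, the force, the opening and the grip force at its end, in the units of the state.
- ctrl.state(): the state, without advancing time (a new reading comes with each control period).
- ctrl.grab_frame(name): name is "scene" or "top"; returns (picture, depth): 480x640x3 uint8, blue, green, red; 480x640 float32, mm along the optical axis (not along the pixel's ray), 0 where there is no reading.
- ctrl.camera_model(name): a dict with "vertical_fov" (degrees; the focal length in pixels is half the picture's height over the tangent of half this angle, whatever the lens; pixels are square), "cx", "cy" (the principal point, pixels), "k1" (the pictures are not rectified: a ray, as slopes to the right and down, at radius r is drawn at 1 + k1 r^2 times it, then the intrinsics apply), "R" (3x3) and "t" (3): a world point X has camera coordinates R X + t. Camera axes: x right, y down, z forward; pixel columns grow to the right and rows downward; lengths in mm; the calibration is good to about 2 mm. A picture is of the moment at which its call begins. camera_model takes no time and is no camera call.
- ctrl.close_job(): hands the job in; it is judged then, once.
The state is a dict: "time": time; "q": joint angles; "joint_velocities": joint speeds; "joint_efforts": joint torques, N m; "tcp_pos": TCP position; "tcp_rot": TCP orientation; "ft_force": force on the tool from outside, world axes, zero at the start; "torque": the same for the moment, N m; "gripper_width": finger opening in mm; "finger_force": force on a finger pad.
Only numpy, scipy, OpenCV 4.12 (cv2) and the standard library are available. Lean on these libraries where they do the work, as an engineer would, in place of code of your own. Each camera call takes 0.05 s, during which the arm holds its last target. There are 200 camera calls.

## Working session

There is one attempt and no reset: what is moved stays moved. The work goes in short steps, Python scripts to look and compute and a tool call to move; the robot and the scene stay as the last step left them, time stands still between calls to the robot, and variables do not carry over. Pictures are saved under pics/ and viewed, at most 10 in all, crops included, and the job is handed in when it is done.

Besides the shell and the picture viewer there is one more tool, called after "Request:" as name(argument=value, ...) on one line, values as JSON. play_rows: Moves the arm, as the interface text tells. Shift numbers are shares of 400 mm and turn numbers shares of 30 degrees, none past 1 either way. Its arguments: {"type":"object","properties":{"moves":{"type":"array","items":{"type":"array","items":{"type":"number","minimum":-1,"maximum":1}}},"fingers":{"type":"number"},"newtons":{"type":"number"}},"required":["moves"]}

```bash
ls; mkdir -p pics; cat > h.py <<'E'
import numpy as np, cv2
from cell import ctrl
from scipy.spatial.transform import Rotation as Ro
def cam(n):
    m=ctrl.camera_model(n); f=240/np.tan(np.radians(m["vertical_fov"])/2)
    return m,f,np.array(m["R"]),np.array(m["t"])
def rays(n,uv):
    m,f,R,t=cam(n); uv=np.atleast_2d(uv).astype(float)
    d=(uv-[m["cx"],m["cy"]])/f; s=d.copy()
    for _ in range(20): s=d/(1+m["k1"]*(s**2).sum(1,keepdims=True))
    return np.c_[s,np.ones(len(s))]
def onz(n,uv,z):
    m,f,R,t=cam(n); D=rays(n,uv)@R; C=-R.T@t
    return C+D*((z-C[2])/D[:,2])[:,None]
def pts(n,uv,dep):
    m,f,R,t=cam(n); uv=np.atleast_2d(uv); z=dep[uv[:,1].astype(int),uv[:,0].astype(int)]
    return (rays(n,uv)*z[:,None]-t)@R
def proj(n,X):
    m,f,R,t=cam(n); c=np.atleast_2d(X)@R.T+t; s=c[:,:2]/c[:,2:]
    return s*(1+m["k1"]*(s**2).sum(1,keepdims=True))*f+[m["cx"],m["cy"]]
def cloud(n,dep):
    v,u=np.nonzero(dep>0); return np.c_[u,v],pts(n,np.c_[u,v],dep)
def rel(p):  # world point -> shift fractions in current tool axes
    s=ctrl.state(); q=s["tcp_rot"]; R=Ro.from_quat([q[1],q[2],q[3],q[0]])
    return R.inv().apply(np.array(p)-s["tcp_pos"])/400
E
python3 - <<'E'
from h import *
for n in("scene","top"):
    im,d=ctrl.grab_frame(n); cv2.imwrite(f"pics/{n}0.png",im); np.save(f"pics/{n}0.npy",d)
    m,f,R,t=cam(n); print(n,f,m["k1"],-R.T@t,R[2])
s=ctrl.state(); print(s)
E
```

```text
pics
scene 544.3535413763443 -0.08134160619328673 [1281.12099491 -467.87285691 1288.91817227] [-0.49145748  0.30414037 -0.81606873]
top 594.4666984106909 0.020961905575253598 [ 443.00147625  -56.75409522 1612.5878435 ] [ 0.07460783  0.01788462 -0.99705256]
{'time': 0.1, 'q': array([ 9.16720578e-01,  1.81480726e-01,  1.60786295e+00,  4.47269620e-06,
        1.35381123e+00, -2.06288439e-01]), 'joint_velocities': array([-0.00019967, -0.00283647, -0.00081463, -0.00094768,  0.00185262,
        0.0003979 ]), 'joint_efforts': array([-1.09239030e-03, -4.34822524e+01, -3.42699122e+01,  7.03622773e-02,
        3.39591166e-02, -3.05768530e-06]), 'tcp_pos': array([248.64587101, 517.94196272, 237.91415521]), 'tcp_rot': array([-3.27742301e-04,  2.22028170e-01,  9.75039938e-01, -7.09046435e-04]), 'ft_force': array([-0.62251461,  0.3926203 ,  0.90380343]), 'torque': array([ 0.03690957, -0.0206425 , -0.01049273]), 'finger_force': 0.0, 'gripper_width': 87.98597203288531}
```

View pics/scene0.png

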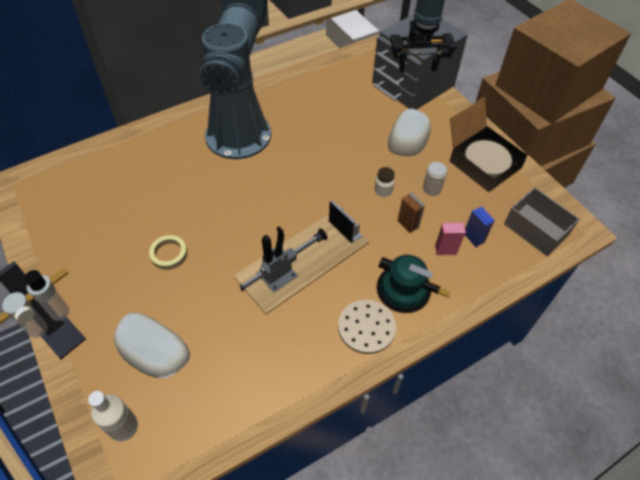

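View pics/top0.png

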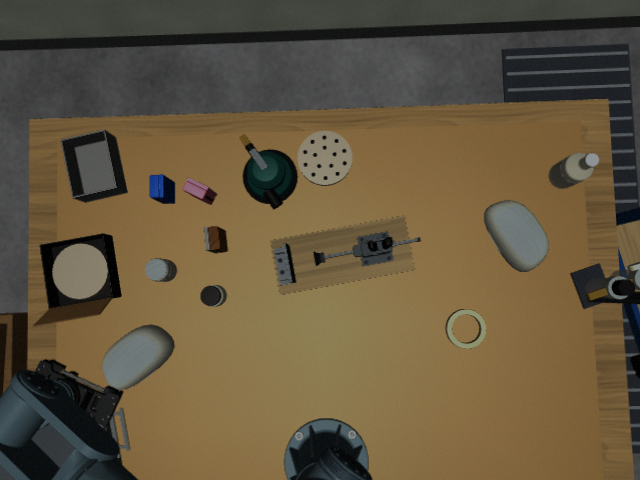

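The candidates are the wooden block at scene (411,213) / top (215,239), the pink one at scene (451,238) / top (200,190), and the blue one at scene (479,226) / top (162,188). The wooden one fits, with its brown body and grey strip. The clamp is at scene (300,260) / top (345,255), fence to the left in top. I'll confirm the block in an enlarged crop and measure it.

```bash
python3 - <<'E'
from h import *
a=cv2.imread("pics/top0.png"); b=cv2.imread("pics/scene0.png")
r=lambda i,x,y,w,h,s:cv2.resize(i[y:y+h,x:x+w],(w*s,h*s),interpolation=cv2.INTER_CUBIC)
o=np.zeros((600,800,3),np.uint8)
o[:280,:800]=r(a,260,210,200,70,4)[:, :800]   # clamp top
o[280:580,:300]=r(a,190,215,50,50,6)
o[280:600,300:]=r(b,235,195,125,80,4)
o[280:440,620:800]=r(b,393,190,45,40,4)
cv2.imwrite("pics/crop.png",o)
for n in("scene","top"):
    d=np.load(f"pics/{n}0.npy"); uv,P=cloud(n,d); np.save(f"pics/{n}P.npy",np.c_[uv,P])
    for nm,c,k,zl in(("block",(215,239) if n=="top" else (411,213),22,(100,125)),):
        s=(abs(uv-c).max(1)<k)&(P[:,2]>zl[0])&(P[:,2]<zl[1])
        print(n,nm,s.sum(),P[s].mean(0),cv2.minAreaRect(P[s][:,:2].astype(np.float32)))
    if n=="top":
        s=(uv[:,0]>265)&(uv[:,0]<420)&(uv[:,1]>205)&(uv[:,1]<300)
        for lo,hi,x in((6,20,999),(102,120,300),(102,135,999),(170,230,999)):
            q=s&(P[:,2]>lo)&(P[:,2]<hi)&(uv[:,0]<x)
            print(lo,q.sum(),P[q].mean(0),cv2.minAreaRect(P[q][:,:2].astype(np.float32)))
E
```

```text
scene block 267 [592.62246423 267.99082196 109.57530575] ((591.2339477539062, 269.8805847167969), (61.79628372192383, 41.954673767089844), 2.3693289756774902)
top block 343 [586.43129149 272.27278862 108.99675728] ((587.0315551757812, 273.1266784667969), (60.109336853027344, 37.9613151550293), 4.690184116363525)
6 6226 [539.29822338 -60.18753225  12.17701056] ((546.29150390625, -60.84617614746094), (415.20654296875, 252.6137237548828), 88.19879150390625)
102 157 [517.99241437  77.74170643 108.88190865] ((518.3533325195312, 77.88636016845703), (99.36233520507812, 10.684463500976562), 8.985025405883789)
102 297 [533.002768   -29.44114937 111.40444516] ((551.0398559570312, -40.4990234375), (98.05309295654297, 265.4501037597656), 15.465341567993164)
170 133 [ 553.51168661 -153.92642888  201.62994552] ((553.5103759765625, -151.61106872558594), (21.502622604370117, 59.433292388916016), 9.398914337158203)
```

View pics/crop.png

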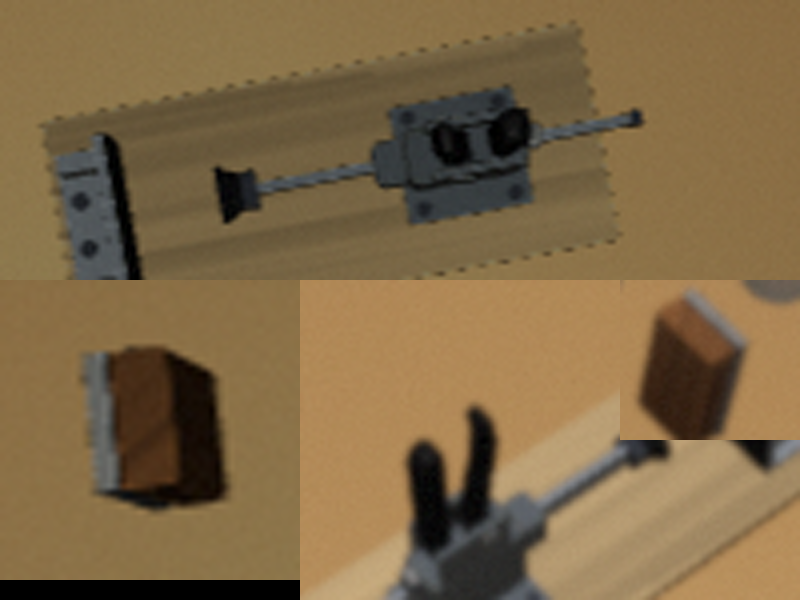

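The crop confirms a brown wooden block with its grey foam toward +y (left in top), upright and turned about 4.5°. The clamp axis is turned about 9°, with the fence face near (519,73). The trigger is the left of the two black uprights in top, and the grip is the right one. I'll grasp the block across its 60 mm width.

```bash
python3 - <<'E'
from h import *
print(rel([588,272,200]))
for n,c in(("top",(215,239)),("scene",(411,213))):
    A=np.load(f"pics/{n}P.npy"); uv,P=A[:,:2],A[:,2:]
    s=(abs(uv-c).max(1)<22)&(P[:,2]>107)&(P[:,2]<113)
    print(cv2.minAreaRect(P[s][:,:2].astype(np.float32)))
A=np.load("pics/topP.npy"); uv,P=A[:,:2],A[:,2:]
t=np.radians(8.9); X=np.array([np.cos(t),np.sin(t)]);Y=np.array([-np.sin(t),np.cos(t)])
L=(P[:,:2]-[519.2,72.7])@np.c_[X,Y]
near=(abs(L[:,0])<90)&(L[:,1]>-330)&(L[:,1]<60)
for lo,hi,a,b in((9,15,-300,30),(104,116,-20,20),(170,215,-300,-100),(45,85,-90,-40)):
    s=near&(P[:,2]>lo)&(P[:,2]<hi)&(L[:,1]>a)&(L[:,1]<b); print(lo,s.sum(),np.percentile(L[s],[1,50,99],axis=0).round(1).tolist(),np.median(P[s,2]))
s=near&(P[:,2]>190)&(L[:,1]<-150); print(sorted(L[s,1].round())[::6])
for c in((200,190),(212,296),(160,270),(270,177)):
    s=(abs(uv-c).max(1)<5);print(c,P[s].mean(0).round())
E
```

```text
[-1.03098666 -0.18676177  0.0947366 ]
((586.7802124023438, 272.3992004394531), (59.48945236206055, 36.55230712890625), 4.690184116363525)
((591.1084594726562, 269.43634033203125), (60.12565231323242, 42.13230514526367), 3.8889670372009277)
9 3147 [[-74.3, -296.6], [-4.7, -127.6], [73.3, 24.2]] 12.058907908930793
104 146 [[-48.7, -0.1], [-1.4, 5.2], [48.0, 10.3]] 108.77232844273982
170 133 [[-11.1, -255.9], [-1.1, -239.2], [9.8, -197.7]] 204.95553820824088
45 116 [[-17.3, -88.6], [-1.5, -73.0], [15.9, -61.5]] 72.99854121059407
[np.float64(-257.0), np.float64(-254.0), np.float64(-252.0), np.float64(-251.0), np.float64(-249.0), np.float64(-247.0), np.float64(-246.0), np.float64(-244.0), np.float64(-243.0), np.float64(-241.0), np.float64(-239.0), np.float64(-238.0), np.float64(-210.0), np.float64(-207.0), np.float64(-206.0), np.float64(-205.0), np.float64(-203.0), np.float64(-201.0), np.float64(-200.0), np.float64(-198.0)]
(200, 190) [711. 299. 109.]
(212, 296) [439. 279.  81.]
(160, 270) [510. 408.  94.]
(270, 177) [738. 119. 111.]
```

Request:
play_rows(moves=[[-1,-0.187,0,0,0,1],[-1,-0.187,0,0,0,1],[-1,-0.187,0,0,0,1],[-1,-0.187,0,0,0,1],[-1,-0.187,0,0,0,1],[-1,-0.187,0,0,0,1],[-1,-0.187,0,0,0,1],[-1,-0.187,0,0,0,1]], fingers=1, newtons=25)

```text
time: 0.77
tcp_pos: [518.9, 319.6, 238.3]
tcp_rot: [-0.0, 0.467, 0.884, -0.0]
ft_force: [-0.6, 0.2, 0.0]
gripper_width: 88.2
finger_force: 0.0
```

```bash
cat >> h.py <<'E'
def go(p,ydeg):
    """fractions to world point p and turn about tool z so that tool y points ydeg (mod 180) in the world"""
    s=ctrl.state(); q=s["tcp_rot"]; R=Ro.from_quat([q[1],q[2],q[3],q[0]]); y=R.as_matrix()[:,1]
    a=np.degrees(np.arctan2(y[1],y[0])); d=(ydeg-a+90)%180-90
    rv=(R.inv()*Ro.from_euler('z',d,degrees=True)*R).as_rotvec()*180/np.pi/30
    print("t",round(s["time"],2),"tcp",s["tcp_pos"].round(1),"yaw",a.round(2),"F",s["ft_force"].round(1),"w",round(s["gripper_width"],1),round(s["finger_force"],1),"q6",round(s["q"][5],2),"tilt",R.as_matrix()[:2,2].round(4))
    print("rel",rel(p).round(4),"turn",rv.round(3))
E
python3 -c "
from h import *
go([588,272,160],4.5)"
```

```text
t 0.77 tcp [518.9 319.6 238.3] yaw 34.34 F [-0.6  0.2  0. ] w 88.2 0.0 q6 -0.24 tilt [-0.0006 -0.0001]
rel [-0.1958  0.0755  0.1958] turn [-0.     0.001  0.995]
```

Request:
play_rows(moves=[[-0.196,0.075,0.1,0,0,1],[-0.196,0.075,0.196,0,0,1],[-0.196,0.075,0.196,0,0,1],[-0.196,0.075,0.196,0,0,1],[-0.196,0.075,0.196,0,0,1],[-0.196,0.075,0.196,0,0,1],[-0.196,0.075,0.196,0,0,1],[-0.196,0.075,0.196,0,0,1]])

```text
time: 1.43
tcp_pos: [587.0, 274.3, 161.8]
tcp_rot: [0.001, 0.678, 0.735, 0.001]
ft_force: [-0.7, -0.1, 0.2]
gripper_width: 88.2
finger_force: 0.0
```

```bash
python3 -c "
from h import *
go([588,272,58],4.5)"
```

```text
t 1.43 tcp [587.  274.3 161.8] yaw 4.55 F [-0.7 -0.1  0.2] w 88.2 0.0 q6 0.17 tilt [0.0023 0.0006]
rel [-0.006   0.0014  0.2596] turn [-0.    -0.     0.002]
```

Request:
play_rows(moves=[[0,0,0.08,0,0,0],[0,0,0.16,0,0,0],[0,0,0.22,0,0,0],[0,0,0.255,0,0,0],[0,0,0.255,0,0,0],[0,0,0.255,0,0,0],[0,0,0.255,0,0,0],[0,0,0.255,0,0,0]])

```text
time: 2.1
tcp_pos: [588.4, 274.0, 60.8]
tcp_rot: [0.001, 0.68, 0.734, 0.002]
ft_force: [-0.1, -0.5, -0.3]
gripper_width: 88.2
finger_force: 0.0
```

Request:
play_rows(moves=[[0,0,0,0,0,0],[0,0,0,0,0,0],[0,0,0,0,0,0],[0,0,0,0,0,0],[0,0,0,0,0,0],[0,0,0,0,0,0],[0,0,0,0,0,0],[0,0,0,0,0,0]], fingers=0, newtons=25)

```text
time: 2.77
tcp_pos: [587.7, 273.5, 59.0]
tcp_rot: [0.001, 0.68, 0.733, 0.001]
ft_force: [3.4, -0.2, 3.2]
gripper_width: 59.6
finger_force: 25.0
```

```bash
python3 -c "
from h import *
go([588,272,58],4.5)"
```

```text
t 2.77 tcp [587.7 273.5  59. ] yaw 4.34 F [ 3.4 -0.2  3.2] w 59.6 25.0 q6 0.18 tilt [0.0018 0.0003]
rel [-0.0037  0.0006  0.0025] turn [ 0.     0.    -0.005]
```

Request:
play_rows(moves=[[0,0,-0.05,0,0,0],[0,0,-0.15,0,0,0],[0,0,-0.25,0,0,0],[0,0,-0.34,0,0,0],[-0.05,-0.02,-0.34,0,0,0],[-0.14,-0.05,-0.34,0,0,-0.05],[-0.22,-0.08,-0.34,0,0,-0.1],[-0.3,-0.11,-0.34,0,0,-0.15]])

```text
time: 3.43
tcp_pos: [549.8, 149.5, 192.9]
tcp_rot: [-0.001, 0.65, 0.76, -0.001]
ft_force: [0.0, 0.1, -3.4]
gripper_width: 60.2
finger_force: 25.0
```

```bash
python3 -c "
from h import *
go([523.2,46.1,195],8.85)"
```

```text
t 3.43 tcp [549.8 149.5 192.9] yaw 8.98 F [ 0.   0.1 -3.4] w 60.2 25.0 q6 -0.1 tilt [-0.0037 -0.0002]
rel [-0.2449 -0.106  -0.0051] turn [-0.     0.     0.004]
```

Request:
play_rows(moves=[[-0.08,-0.035,0,0,0,0],[-0.16,-0.07,0,0,0,0],[-0.22,-0.1,0,0,0,0],[-0.247,-0.109,0,0,0,0],[-0.247,-0.109,0,0,0,0],[-0.247,-0.109,0,0,0,0],[-0.247,-0.109,0,0,0,0],[-0.247,-0.109,0,0,0,0]])

```text
time: 4.1
tcp_pos: [524.1, 47.3, 194.0]
tcp_rot: [-0.0, 0.65, 0.76, -0.0]
ft_force: [-0.5, -0.3, -3.2]
gripper_width: 59.8
finger_force: 25.0
```

```bash
python3 -c "
from h import *
go([523.2,46.1,76],8.85)
im,d=ctrl.grab_frame('scene');P=cv2.resize(im[100:300,210:450],(720,600),interpolation=cv2.INTER_CUBIC);cv2.imwrite('pics/s1.png',P)
np.save('pics/s1.npy',d)"
```

```text
t 4.1 tcp [524.1  47.3 194. ] yaw 8.92 F [-0.5 -0.3 -3.2] w 59.8 25.0 q6 -0.29 tilt [-0.0007  0.0005]
rel [-0.0029 -0.0024  0.2949] turn [-0.     0.     0.002]
```

View pics/s1.png

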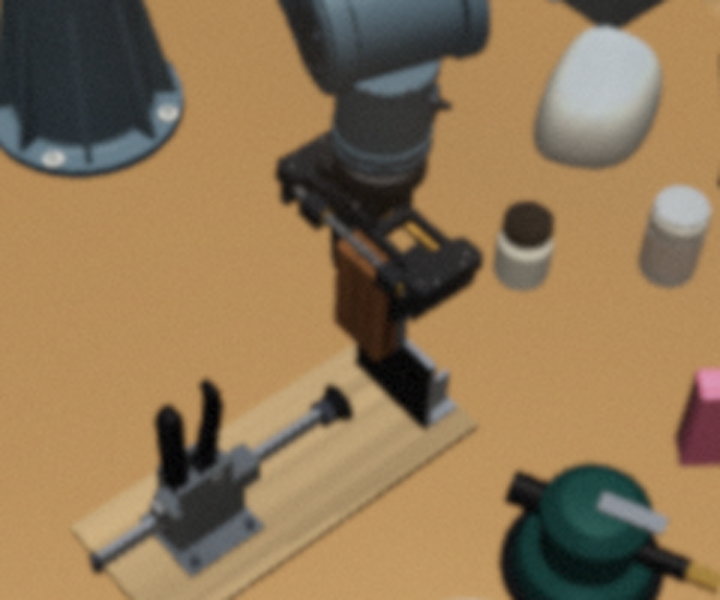

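The block hangs upright over the clamp (crop (370,300)), clear of the fence (400,380) and the foot (335,405). Lowering it.

Request:
play_rows(moves=[[-0.003,-0.002,0.06,0,0,0],[-0.003,-0.002,0.12,0,0,0],[-0.003,-0.002,0.18,0,0,0],[-0.003,-0.002,0.24,0,0,0],[-0.003,-0.002,0.28,0,0,0],[-0.003,-0.002,0.3,0,0,0],[-0.003,-0.002,0.3,0,0,0],[-0.003,-0.002,0.3,0,0,0]])

```text
time: 4.82
tcp_pos: [523.8, 45.3, 74.6]
tcp_rot: [-0.0, 0.65, 0.76, 0.0]
ft_force: [0.7, 0.1, -2.3]
gripper_width: 59.9
finger_force: 25.0
```

Request:
play_rows(moves=[[0,0,0.002,0,0,0],[0,0,0.004,0,0,0],[0,0,0.006,0,0,0],[0,0,0.007,0,0,0],[0,0,0.007,0,0,0],[0,0,0.007,0,0,0],[0,0,0.007,0,0,0],[0,0,0.007,0,0,0]])

```text
time: 5.48
tcp_pos: [523.5, 44.8, 71.6]
tcp_rot: [0.0, 0.651, 0.759, 0.0]
ft_force: [-0.0, 0.1, -3.9]
gripper_width: 59.7
finger_force: 25.0
```

```bash
python3 -c "
from h import *
go([519,72.8,71],8.85)"
```

```text
t 5.48 tcp [523.5  44.8  71.6] yaw 8.84 F [-0.   0.1 -3.9] w 59.7 25.0 q6 -0.3 tilt [ 0.0001 -0.    ]
rel [ 0.071  -0.0004  0.0014] turn [-0.  0. -0.]
```

Request:
play_rows(moves=[[0,0,0.001,0,0,0],[0,0,0.002,0,0,0],[0,0,0.003,0,0,0],[0,0,0.004,0,0,0],[0,0,0.004,0,0,0],[0,0,0.004,0,0,0],[0,0,0.004,0,0,0],[0,0,0.004,0,0,0]])

```text
time: 6.15
tcp_pos: [523.6, 44.8, 70.8]
tcp_rot: [-0.0, 0.65, 0.76, -0.0]
ft_force: [-3.4, -0.1, 7.6]
gripper_width: 59.9
finger_force: 25.0
```

Request:
play_rows(moves=[[0,0,-0.001,0,0,0],[0.005,0,-0.001,0,0,0],[0.01,0,-0.001,0,0,0],[0.015,0,-0.001,0,0,0],[0.018,0,-0.001,0,0,0],[0.02,0,-0.001,0,0,0],[0.02,0,-0.001,0,0,0],[0.02,0,-0.001,0,0,0]])

```text
time: 6.82
tcp_pos: [523.2, 52.6, 70.9]
tcp_rot: [0.001, 0.65, 0.76, 0.001]
ft_force: [1.4, -2.3, 5.8]
gripper_width: 59.9
finger_force: 25.0
```

Request:
play_rows(moves=[[0.001,0,0,0,0,0],[0.002,0,0,0,0,0],[0.003,0,0,0,0,0],[0.004,0,0,0,0,0],[0.005,0,0,0,0,0],[0.005,0,0,0,0,0],[0.005,0,0,0,0,0],[0.005,0,0,0,0,0]])

```text
time: 7.48
tcp_pos: [522.9, 54.4, 71.0]
tcp_rot: [0.001, 0.65, 0.76, 0.0]
ft_force: [1.1, -3.3, 5.2]
gripper_width: 60.1
finger_force: 25.0
```

```bash
python3 -c "
from h import *
go([519,72.8,71],8.85);print(ctrl.state()['torque'])"
```

```text
t 7.48 tcp [522.9  54.4  71. ] yaw 8.85 F [ 1.1 -3.3  5.2] w 60.1 25.0 q6 -0.28 tilt [ 0.0021 -0.0006]
rel [ 0.0471 -0.0026 -0.0001] turn [-0.  0. -0.]
[-0.87865402 -0.05405789  0.09182471]
```

Request:
play_rows(moves=[[0.001,-0.001,0,0,0,0],[0.002,-0.002,0,0,0,0],[0.003,-0.002,0,0,0,0],[0.004,-0.002,0,0,0,0],[0.005,-0.002,0,0,0,0],[0.006,-0.002,0,0,0,0],[0.006,-0.002,0,0,0,0],[0.006,-0.002,0,0,0,0]])

```text
time: 8.15
tcp_pos: [521.7, 56.7, 71.0]
tcp_rot: [0.001, 0.65, 0.76, 0.0]
ft_force: [2.4, -4.3, 6.2]
gripper_width: 59.6
finger_force: 25.0
```

Request:
play_rows(moves=[[0.001,0,0,0,0,0],[0.002,0,0,0,0,0],[0.003,0,0,0,0,0],[0.004,0,0,0,0,0],[0.005,0,0,0,0,0],[0.006,0,0,0,0,0],[0.006,0,0,0,0,0],[0.006,0,0,0,0,0]])

```text
time: 8.82
tcp_pos: [521.5, 57.5, 70.9]
tcp_rot: [0.002, 0.651, 0.759, -0.0]
ft_force: [2.5, -11.6, 6.0]
gripper_width: 59.9
finger_force: 25.0
```

Request:
play_rows(moves=[[0.001,0,0,0,0,0],[0.002,0,0,0,0,0],[0.003,0,0,0,0,0],[0.004,0,0,0,0,0],[0.004,0,0,0,0,0],[0.004,0,0,0,0,0],[0.004,0,0,0,0,0],[0.004,0,0,0,0,0]])

```text
time: 9.48
tcp_pos: [521.3, 57.9, 71.0]
tcp_rot: [0.002, 0.651, 0.759, -0.001]
ft_force: [2.0, -17.4, 4.9]
gripper_width: 59.9
finger_force: 25.0
```

```bash
python3 -c "
from h import *
go([519,72.8,71],8.85);print(ctrl.state()['torque'])"
```

```text
t 9.48 tcp [521.3  57.9  71. ] yaw 8.83 F [  2.  -17.4   4.9] w 59.9 25.0 q6 -0.26 tilt [ 0.0021 -0.0047]
rel [ 0.0378 -0.0001 -0.0003] turn [-0.     0.    -0.001]
[-2.54637333 -0.16759969 -0.02626096]
```

Request:
play_rows(moves=[[-0.002,0,0,0,0,0],[-0.004,0,-0.001,0,0,0],[-0.004,0,-0.001,0,0,0],[-0.004,0,-0.001,0,0,0],[-0.004,0,-0.001,0,0,0],[-0.004,0,-0.001,0,0,0],[-0.004,0,-0.001,0,0,0],[-0.004,0,-0.001,0,0,0]])

```text
time: 10.15
tcp_pos: [521.3, 57.9, 71.0]
tcp_rot: [0.001, 0.651, 0.759, -0.0]
ft_force: [3.4, -10.1, 2.3]
gripper_width: 59.5
finger_force: 25.0
```

Request:
play_rows(moves=[[0,0,0,0,0,0],[0,0,0,0,0,0],[0,0,0,0,0,0],[0,0,0,0,0,0],[0,0,0,0,0,0],[0,0,0,0,0,0],[0,0,0,0,0,0],[0,0,0,0,0,0]], fingers=1)

```text
time: 10.82
tcp_pos: [520.4, 59.4, 70.7]
tcp_rot: [-0.0, 0.65, 0.76, -0.0]
ft_force: [-0.0, 0.0, -0.4]
gripper_width: 88.4
finger_force: 0.0
```

Request:
play_rows(moves=[[0,0,-0.05,0,0,0],[0,0,-0.15,0,0,0],[0,0,-0.25,0,0,0],[0,0,-0.35,0,0,0],[0,0,-0.42,0,0,0],[-0.1,0,-0.42,0,0,0],[-0.2,0,-0.42,0,0,0],[-0.3,0,-0.42,0,0,0]])

```text
time: 11.48
tcp_pos: [539.3, -60.1, 240.0]
tcp_rot: [0.001, 0.65, 0.76, 0.0]
ft_force: [0.9, 0.9, -0.6]
gripper_width: 88.2
finger_force: 0.0
```

```bash
python3 - <<'E'
from h import *
go([550,-130,200],8.85)
o=np.zeros((600,800,3),np.uint8)
im,d=ctrl.grab_frame('scene'); o[:,:400]=cv2.resize(im[180:300,300:380],(400,600),interpolation=cv2.INTER_CUBIC)
uv,P=cloud('scene',d)
t=np.radians(8.85); X=np.array([np.cos(t),np.sin(t)]);Y=np.array([-np.sin(t),np.cos(t)])
im2,d2=ctrl.grab_frame('top'); o[:400,400:]=cv2.resize(im2[230:310,260:340],(400,400),interpolation=cv2.INTER_CUBIC)
cv2.imwrite('pics/pl.png',o)
for n,dd in(('scene',d),('top',d2)):
    uv,P=cloud(n,dd); L=(P[:,:2]-[518.5,72.6])@np.c_[X,Y]
    for lo,hi,a,b in((116,127,-60,15),(104,114,-1,14),(45,85,-90,-50)):
        s=(P[:,2]>lo)&(P[:,2]<hi)&(abs(L[:,0])<60)&(L[:,1]>a)&(L[:,1]<b)
        if s.sum()>10: print(n,lo,s.sum(),np.percentile(L[s],[2,50,98],axis=0).round(1).tolist(),P[s,2].mean().round(1),cv2.minAreaRect(L[s].astype(np.float32)))
E
```

```text
t 11.48 tcp [539.3 -60.1 240. ] yaw 8.98 F [ 0.9  0.9 -0.6] w 88.2 0.0 q6 -0.49 tilt [ 0.0023 -0.0007]
rel [-0.1768 -0.0012  0.1002] turn [ 0.    -0.     0.004]
scene 116 232 [[-24.2, -37.9], [4.9, -19.5], [29.4, -1.6]] 122.1 ((5.030855178833008, -17.966276168823242), (43.9686164855957, 64.90892028808594), 87.88585662841797)
scene 104 49 [[-30.2, -0.4], [31.9, 6.2], [54.2, 10.2]] 109.7 ((11.913429260253906, 4.909430027008057), (10.616798400878906, 84.57567596435547), 89.89434051513672)
scene 45 122 [[-10.3, -89.0], [9.0, -74.4], [20.7, -62.3]] 71.8 ((3.088113784790039, -75.51950073242188), (28.485393524169922, 36.927799224853516), 87.07115936279297)
top 116 228 [[-30.8, -33.6], [4.1, -13.1], [26.6, 0.3]] 121.2 ((5.498878479003906, -13.122091293334961), (83.54622650146484, 44.770076751708984), 0.7405938506126404)
top 104 123 [[-47.3, 0.6], [-3.7, 5.7], [46.4, 10.4]] 109.3 ((0.33545684814453125, 5.419990062713623), (10.150792121887207, 98.83405303955078), 89.3998794555664)
top 45 81 [[-15.8, -87.5], [-4.7, -73.9], [7.8, -62.3]] 72.7 ((-7.539058685302734, -74.93760681152344), (24.312353134155273, 28.56317710876465), 62.63806915283203)
```

View pics/pl.png

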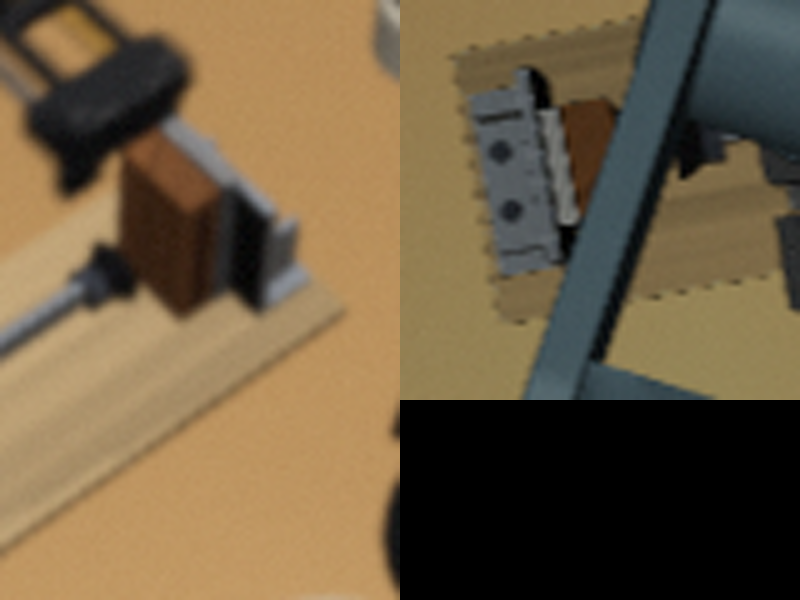

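The block stands flush at the fence: in the left view the foam edge meets the black rubber around (235,240), and in the right view the foam strip runs (545,110)-(572,222) along the fence. Next I'll check its lateral position, then go to the trigger with the fingers shut.

```bash
python3 - <<'E'
from h import *
t=np.radians(8.9); X=np.array([np.cos(t),np.sin(t)]);Y=np.array([-np.sin(t),np.cos(t)])
Ls=lambda p:((p[:,:2]-[518.5,72.6])@np.c_[X,Y]).round(1).tolist()
px=lambda a:np.array([[260+(u-400)/5,230+v/5] for u,v in a])
print("foam ends",Ls(onz('top',px([(545,110),(572,222)]),122)),"bracket ends",Ls(onz('top',px([(520,70),(552,262)]),110)))
sx=lambda a:np.array([[300+u/5,180+v/5] for u,v in a])
print("scene top corners",Ls(onz('scene',sx([(122,150),(215,205),(238,180)]),122)))
go([546.5,-99.5,240],8.9)
E
```

```text
foam ends [[25.1, -2.8], [-32.8, -6.1]] bracket ends [[48.5, 6.9], [-50.3, 8.3]]
scene top corners [[-25.0, -36.5], [35.5, -21.7], [30.5, -0.7]]
t 11.58 tcp [539.6 -64.2 239.1] yaw 8.55 F [ 0.1  0.7 -0.5] w 88.1 0.0 q6 -0.48 tilt [ 0.0012 -0.0021]
rel [-0.0898  0.004  -0.0021] turn [-0.     0.    -0.012]
```

Request:
play_rows(moves=[[-0.05,0.003,0,0,0,-0.01],[-0.09,0.003,0,0,0,-0.01],[-0.09,0.003,0,0,0,-0.01],[-0.09,0.003,0,0,0,-0.01],[-0.09,0.003,0,0,0,-0.01],[-0.09,0.003,0,0,0,-0.01],[-0.09,0.003,0,0,0,-0.01],[-0.09,0.003,0,0,0,-0.01]], fingers=0, newtons=10)

```text
time: 12.25
tcp_pos: [545.6, -93.9, 238.8]
tcp_rot: [-0.0, 0.648, 0.762, 0.0]
ft_force: [-0.0, -0.1, -0.6]
gripper_width: 36.9
finger_force: 0.0
```

Request:
play_rows(moves=[[0,0,0.05,0,0,0],[0,0,0.1,0,0,0],[0,0,0.15,0,0,0],[0,0,0.165,0,0,0],[0,0,0.165,0,0,0],[0,0,0.165,0,0,0],[0,0,0.165,0,0,0],[0,0,0.165,0,0,0]])

```text
time: 12.92
tcp_pos: [546.5, -94.9, 174.2]
tcp_rot: [0.001, 0.648, 0.761, 0.0]
ft_force: [0.1, -0.7, 0.5]
gripper_width: 0.6
finger_force: 0.0
```

```bash
python3 - <<'E'
from h import *
go([546.5,-99.5,174],8.9)
o=np.zeros((600,800,3),np.uint8)
im,d=ctrl.grab_frame('scene'); o[:,:]=cv2.resize(im[180:300,230:390],(800,600),interpolation=cv2.INTER_CUBIC)
cv2.imwrite('pics/tr.png',o)
E
```

```text
t 12.92 tcp [546.5 -94.9 174.2] yaw 9.15 F [ 0.1 -0.7  0.5] w 0.6 0.0 q6 -0.55 tilt [ 0.0023 -0.0009]
rel [-0.0113 -0.0017  0.0006] turn [ 0.    -0.     0.008]
```

View pics/tr.png

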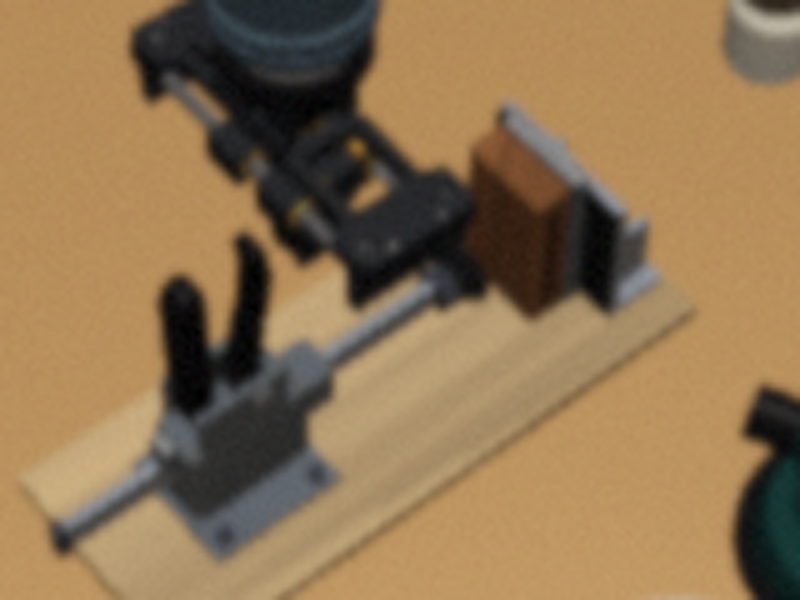

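The shut fingers, crop (300,240), are lined up in front of the trigger (250,290). The block is still flush against the fence. Approaching the trigger.

Request:
play_rows(moves=[[-0.02,0,0,0,0,0],[-0.035,0,0,0,0,0],[-0.04,0,0,0,0,0],[-0.045,0,0,0,0,0],[-0.05,0,0,0,0,0],[-0.05,0,0,0,0,0],[-0.05,0,0,0,0,0],[-0.05,0,0,0,0,0]])

```text
time: 13.63
tcp_pos: [548.8, -114.4, 172.7]
tcp_rot: [0.0, 0.648, 0.761, -0.0]
ft_force: [-0.2, 2.0, 1.1]
gripper_width: 0.4
finger_force: 0.7
```

Request:
play_rows(moves=[[-0.005,0,0,0,0,0],[-0.01,0,0,0,0,0],[-0.015,0,0,0,0,0],[-0.015,0,0,0,0,0],[-0.015,0,0,0,0,0],[-0.015,0,0,0,0,0],[-0.015,0,0,0,0,0],[-0.015,0,0,0,0,0]])

```text
time: 14.3
tcp_pos: [549.7, -119.7, 173.0]
tcp_rot: [-0.0, 0.648, 0.761, 0.0]
ft_force: [-1.8, 5.4, 4.3]
gripper_width: 0.7
finger_force: 2.6
```

Request:
play_rows(moves=[[-0.01,0,0,0,0,0],[-0.02,0,0,0,0,0],[-0.028,0,0,0,0,0],[-0.028,0,0,0,0,0],[-0.028,0,0,0,0,0],[-0.028,0,0,0,0,0],[-0.028,0,0,0,0,0],[-0.028,0,0,0,0,0]])

```text
time: 14.97
tcp_pos: [551.4, -130.6, 173.1]
tcp_rot: [-0.001, 0.648, 0.761, 0.0]
ft_force: [-1.0, 5.5, 5.6]
gripper_width: 0.4
finger_force: 3.2
```

Request:
play_rows(moves=[[-0.004,0,0,0,0,0],[-0.008,0,0,0,0,0],[-0.008,0,0,0,0,0],[-0.008,0,0,0,0,0],[-0.008,0,0,0,0,0],[-0.008,0,0,0,0,0],[-0.008,0,0,0,0,0],[-0.008,0,0,0,0,0]])

```text
time: 15.63
tcp_pos: [551.9, -133.4, 173.0]
tcp_rot: [-0.001, 0.648, 0.761, 0.001]
ft_force: [-0.8, 7.0, 5.1]
gripper_width: 0.6
finger_force: 3.9
```

Request:
play_rows(moves=[[0.03,0,0,0,0,0],[0.06,0,0,0,0,0],[0.06,0,0,0,0,0],[0.06,0,0,0,0,0],[0.06,0,0,0,0,0],[0.06,0,0,0,0,0],[0.06,0,0,0,0,0],[0.06,0,0,0,0,0]])

```text
time: 16.3
tcp_pos: [548.2, -110.9, 172.6]
tcp_rot: [-0.0, 0.649, 0.761, 0.0]
ft_force: [-1.1, 0.7, 0.6]
gripper_width: 0.3
finger_force: 0.8
```

```bash
cat >> h.py <<'E'
def foot():
    t=np.radians(8.9); X=np.array([np.cos(t),np.sin(t)]);Y=np.array([-np.sin(t),np.cos(t)])
    for n in("scene","top"):
        im,d=ctrl.grab_frame(n); uv,P=cloud(n,d); L=(P[:,:2]-[518.5,72.6])@np.c_[X,Y]
        s=(P[:,2]>45)&(P[:,2]<85)&(abs(L[:,0])<22)&(L[:,1]>-140)&(L[:,1]<-41)
        # bar's rear end
        r=(P[:,2]>45)&(P[:,2]<85)&(abs(L[:,0])<14)&(L[:,1]>-360)&(L[:,1]<-265)
        print(n,"foot",s.sum(),np.percentile(L[s,1],[50,95,98]).round(1) if s.sum() else "","rear",r.sum(),np.percentile(L[r,1],[2,5]).round(1) if r.sum() else "")
E
python3 - <<'E'
from h import *
go([549,-114,173],8.9); foot()
t=np.radians(8.9); X=np.array([np.cos(t),np.sin(t)]);Y=np.array([-np.sin(t),np.cos(t)])
for n in("scene","top"):
    A=np.load(f"pics/{n}P.npy"); P=A[:,2:]; L=(P[:,:2]-[518.5,72.6])@np.c_[X,Y]
    s=(P[:,2]>45)&(P[:,2]<85)&(abs(L[:,0])<22)&(L[:,1]>-140)&(L[:,1]<-41)
    r=(P[:,2]>45)&(P[:,2]<85)&(abs(L[:,0])<14)&(L[:,1]>-360)&(L[:,1]<-265)
    print("start",n,np.percentile(L[s,1],[50,95,98]).round(1),np.percentile(L[r,1],[2,5]).round(1))
E
```

```text
t 16.3 tcp [ 548.2 -110.9  172.6] yaw 9.13 F [-1.1  0.7  0.6] w 0.3 0.8 q6 -0.57 tilt [-0.0002  0.0003]
rel [-0.0079  0.0009 -0.001 ] turn [-0.     0.     0.008]
scene foot 224 [-81.1 -57.7 -55.7] rear 171 [-336.4 -335.1]
top foot 143 [-69.6 -56.4 -55.4] rear 46 [-333.3 -331.2]
start scene [-87.5 -64.5 -62.4] [-342.4 -340.5]
start top [-80.8 -62.9 -62. ] [-339.4 -337.5]
```

Request:
play_rows(moves=[[-0.02,0,0,0,0,0],[-0.035,0,0,0,0,0],[-0.05,0,0,0,0,0],[-0.058,0,0,0,0,0],[-0.058,0,0,0,0,0],[-0.058,0,0,0,0,0],[-0.058,0,0,0,0,0],[-0.058,0,0,0,0,0]])

```text
time: 17.07
tcp_pos: [551.9, -133.2, 173.1]
tcp_rot: [-0.001, 0.648, 0.761, 0.001]
ft_force: [-1.6, 6.1, 4.1]
gripper_width: 0.5
finger_force: 3.2
```

Request:
play_rows(moves=[[0.03,0,0,0,0,0],[0.058,0,0,0,0,0],[0.058,0,0,0,0,0],[0.058,0,0,0,0,0],[0.058,0,0,0,0,0],[0.058,0,0,0,0,0],[0.058,0,0,0,0,0],[0.058,0,0,0,0,0]])

```text
time: 17.73
tcp_pos: [548.2, -110.9, 172.7]
tcp_rot: [-0.0, 0.649, 0.761, 0.0]
ft_force: [-0.4, 1.4, 0.8]
gripper_width: 0.8
finger_force: 0.8
```

```bash
python3 - <<'E'
from h import *
go([548.2,-110.9,173],9.1); foot()
E
```

```text
t 17.73 tcp [ 548.2 -110.9  172.7] yaw 9.13 F [-0.4  1.4  0.8] w 0.8 0.8 q6 -0.57 tilt [-0.0001  0.0003]
rel [ 0.     -0.0001 -0.0008] turn [-0.     0.     0.001]
scene foot 235 [-75.7 -50.6 -49.9] rear 158 [-328.8 -327.9]
top foot 153 [-63.8 -49.5 -48.6] rear 39 [-325.7 -325.5]
```

Request:
play_rows(moves=[[-0.02,0,0,0,0,0],[-0.035,0,0,0,0,0],[-0.05,0,0,0,0,0],[-0.058,0,0,0,0,0],[-0.058,0,0,0,0,0],[-0.058,0,0,0,0,0],[-0.058,0,0,0,0,0],[-0.058,0,0,0,0,0]])

```text
time: 18.5
tcp_pos: [551.9, -133.2, 173.1]
tcp_rot: [-0.001, 0.648, 0.761, 0.001]
ft_force: [-1.5, 5.4, 4.8]
gripper_width: 0.6
finger_force: 3.2
```

Request:
play_rows(moves=[[0.03,0,0,0,0,0],[0.058,0,0,0,0,0],[0.058,0,0,0,0,0],[0.058,0,0,0,0,0],[0.058,0,0,0,0,0],[0.058,0,0,0,0,0],[0.058,0,0,0,0,0],[0.058,0,0,0,0,0]])

```text
time: 19.17
tcp_pos: [548.2, -110.9, 172.7]
tcp_rot: [-0.0, 0.649, 0.761, 0.0]
ft_force: [0.2, 1.6, 0.1]
gripper_width: 0.6
finger_force: 0.8
```

```bash
python3 - <<'E'
from h import *
go([548.2,-110.9,173],9.1); foot()
E
```

```text
t 19.17 tcp [ 548.2 -110.9  172.7] yaw 9.13 F [0.2 1.6 0.1] w 0.6 0.8 q6 -0.57 tilt [-0.      0.0002]
rel [ 0.     -0.0001 -0.0008] turn [-0.    -0.     0.001]
scene foot 244 [-71.1 -45.2 -43.5] rear 137 [-322.6 -322. ]
top foot 162 [-58.5 -42.3 -41.5] rear 29 [-318.6 -318.1]
```

Request:
play_rows(moves=[[-0.015,0,0,0,0,0],[-0.03,0,0,0,0,0],[-0.04,0,0,0,0,0],[-0.045,0,0,0,0,0],[-0.045,0,0,0,0,0],[-0.045,0,0,0,0,0],[-0.045,0,0,0,0,0],[-0.045,0,0,0,0,0]])

```text
time: 19.93
tcp_pos: [551.2, -128.2, 173.3]
tcp_rot: [-0.0, 0.648, 0.761, 0.001]
ft_force: [-2.0, 5.5, 5.0]
gripper_width: 0.7
finger_force: 3.1
```

Request:
play_rows(moves=[[-0.004,0,0,0,0,0],[-0.008,0,0,0,0,0],[-0.012,0,0,0,0,0],[-0.013,0,0,0,0,0],[-0.013,0,0,0,0,0],[-0.013,0,0,0,0,0],[-0.013,0,0,0,0,0],[-0.013,0,0,0,0,0]])

```text
time: 20.6
tcp_pos: [551.8, -132.4, 173.2]
tcp_rot: [-0.001, 0.648, 0.761, 0.001]
ft_force: [-1.7, 8.6, 6.7]
gripper_width: 0.5
finger_force: 5.0
```

```bash
python3 - <<'E'
from h import *
go([548.2,-110.9,173],9.1); foot()
E
```

```text
t 20.6 tcp [ 551.8 -132.4  173.2] yaw 9.17 F [-1.7  8.6  6.7] w 0.5 5.0 q6 -0.61 tilt [-0.0005  0.0029]
rel [ 0.0544 -0.0003  0.0006] turn [-0.    -0.     0.002]
scene foot 234 [-75.2 -43.4 -42.2] rear 131 [-315.5 -314.8]
top foot 149 [-58.9 -42.2 -41.3] rear 0
```

Request:
play_rows(moves=[[0.03,0,0,0,0,0],[0.06,0,0,0,0,0],[0.06,0,0,0,0,0],[0.06,0,0,0,0,0],[0.06,0,0,0,0,0],[0.06,0,0,0,0,0],[0.06,0,0,0,0,0],[0.06,0,0,0,0,0]])

```text
time: 21.37
tcp_pos: [548.1, -110.4, 172.7]
tcp_rot: [0.0, 0.649, 0.761, -0.0]
ft_force: [0.1, -0.1, -0.9]
gripper_width: 0.6
finger_force: 0.0
```

Request:
play_rows(moves=[[-0.01,0,0,0,0,0],[-0.02,0,0,0,0,0],[-0.025,0,0,0,0,0],[-0.03,0,0,0,0,0],[-0.03,0,0,0,0,0],[-0.03,0,0,0,0,0],[-0.03,0,0,0,0,0],[-0.03,0,0,0,0,0]])

```text
time: 22.03
tcp_pos: [550.0, -121.4, 173.1]
tcp_rot: [-0.0, 0.648, 0.761, 0.0]
ft_force: [-1.5, 5.6, 4.2]
gripper_width: 0.7
finger_force: 2.9
```

Request:
play_rows(moves=[[-0.002,0,0,0,0,0],[-0.004,0,0,0,0,0],[-0.006,0,0,0,0,0],[-0.008,0,0,0,0,0],[-0.01,0,0,0,0,0],[-0.01,0,0,0,0,0],[-0.01,0,0,0,0,0],[-0.01,0,0,0,0,0]])

```text
time: 22.7
tcp_pos: [550.5, -124.5, 173.3]
tcp_rot: [-0.001, 0.648, 0.761, 0.001]
ft_force: [-2.9, 8.8, 7.6]
gripper_width: 0.5
finger_force: 4.7
```

Request:
play_rows(moves=[[-0.002,0,0,0,0,0],[-0.004,0,0,0,0,0],[-0.006,0,0,0,0,0],[-0.008,0,0,0,0,0],[-0.01,0,0,0,0,0],[-0.01,0,0,0,0,0],[-0.01,0,0,0,0,0],[-0.01,0,0,0,0,0]])

```text
time: 23.37
tcp_pos: [551.1, -127.8, 173.4]
tcp_rot: [-0.001, 0.648, 0.761, 0.001]
ft_force: [-3.3, 11.2, 8.4]
gripper_width: 0.6
finger_force: 6.1
```

Request:
play_rows(moves=[[-0.002,0,0,0,0,0],[-0.004,0,0,0,0,0],[-0.005,0,0,0,0,0],[-0.005,0,0,0,0,0],[-0.005,0,0,0,0,0],[-0.005,0,0,0,0,0],[-0.005,0,0,0,0,0],[-0.005,0,0,0,0,0]])

```text
time: 24.03
tcp_pos: [551.3, -129.4, 173.3]
tcp_rot: [-0.002, 0.648, 0.761, 0.001]
ft_force: [-3.9, 11.8, 9.3]
gripper_width: 0.8
finger_force: 6.9
```

```bash
python3 - <<'E'
from h import *
go([548.2,-110.9,173],9.1); foot()
E
```

```text
t 24.03 tcp [ 551.3 -129.4  173.3] yaw 9.19 F [-3.9 11.8  9.3] w 0.8 6.9 q6 -0.6 tilt [-0.0009  0.0042]
rel [ 0.047  -0.0002  0.001 ] turn [-0.     0.     0.003]
scene foot 232 [-75.5 -43.1 -41.9] rear 126 [-314.4 -313.5]
top foot 142 [-58.3 -42.6 -41.5] rear 0
```

Request:
play_rows(moves=[[-0.002,0,0,0,0,0],[-0.004,0,0,0,0,0],[-0.006,0,0,0,0,0],[-0.007,0,0,0,0,0],[-0.007,0,0,0,0,0],[-0.007,0,0,0,0,0],[-0.007,0,0,0,0,0],[-0.007,0,0,0,0,0]])

```text
time: 24.8
tcp_pos: [551.7, -131.8, 173.3]
tcp_rot: [-0.002, 0.648, 0.762, 0.002]
ft_force: [-4.6, 13.9, 9.6]
gripper_width: 0.7
finger_force: 7.8
```

Request:
play_rows(moves=[[0,0,0,0,0,0],[0,0,0,0,0,0],[0,0,0,0,0,0],[0,0,0,0,0,0],[0,0,0,0,0,0],[0,0,0,0,0,0],[0,0,0,0,0,0],[0,0,0,0,0,0]])

```text
time: 25.47
tcp_pos: [551.7, -131.8, 173.3]
tcp_rot: [-0.002, 0.648, 0.762, 0.002]
ft_force: [-3.7, 13.4, 9.7]
gripper_width: 0.3
finger_force: 7.8
```

```bash
python3 - <<'E'
from h import *
go([548.2,-110.9,173],9.1); foot()
im,d=ctrl.grab_frame('scene'); cv2.imwrite('pics/fin.png',cv2.resize(im[180:300,230:390],(800,600),interpolation=cv2.INTER_CUBIC))
E
```

```text
t 25.47 tcp [ 551.7 -131.8  173.3] yaw 9.2 F [-3.7 13.4  9.7] w 0.3 7.8 q6 -0.61 tilt [-0.0012  0.005 ]
rel [ 0.0529 -0.0002  0.001 ] turn [-0.     0.     0.003]
scene foot 230 [-76.1 -43.3 -42.2] rear 122 [-313.5 -312.9]
top foot 142 [-57.9 -42.9 -41.6] rear 0
```

View pics/fin.png

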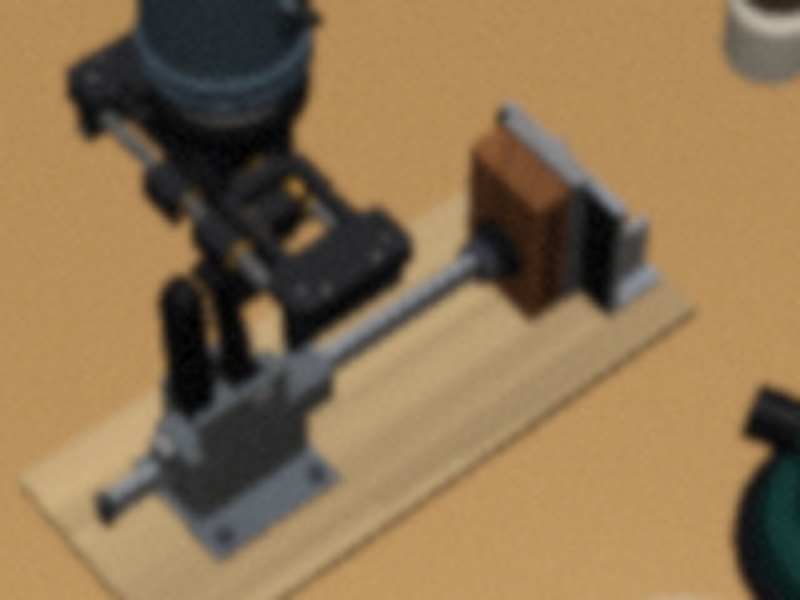

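The foot (crop (490,255)) presses the middle of the block, which is still flush at the fence. The fingers hold the trigger squeezed. The trigger force is about 13.5 N, against about 5.5 N when free, so the foot presses with roughly 25 N and is compressed about 5 mm. Handing in.

```bash
python3 -c "
from h import *
print(ctrl.close_job())"
```

```text
the job is handed in; nothing more can be done
None
```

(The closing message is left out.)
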